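Close the cracker canister with its bayonet lid

TASK

Close the cracker canister: set the loose wooden lid into its mouth with the brass lugs in the two notches, push it down against the spring, turn it clockwise (seen from above) about a quarter turn to the stop, and let it rise into its lock, bar pointing at the red dots. Leave the canister locked with the gripper clear, and do not knock or shift the glasses and the folding corkscrew.

Things in the scene. Friction and masses are not known exactly. Their poses are not given: they have to be found in the camera images.
- canister: Dark steel round canister with two brass bands and a black rubber foot, fixed to the table, upright: 136 mm outer diameter, rim top at 105 mm. Origin: centre of its underside; z up; its +x and -x axes point at the two notches (white dots) in the aluminium rim ring. A half turn gives the same canister.
- rim (a point): Centre of the canister's round mouth (98 mm diameter), level with the rim top, 105 mm above the canister's origin.
- notch (a point): White dot outside one notch, on the rim top, on the canister's +x axis 64 mm from its centre. Each of the two notches (one on each side) is 36 degrees wide and reaches out to 60 mm from the centre. From each a track runs clockwise (from above) under the ring, roof 10 mm below the rim top. Anticlockwise turning is blocked.
- lock (a point): Red dot at one locking pocket, on the rim top 64 mm from the centre, 80 degrees clockwise of the +x notch; its twin lies across the mouth. In the pockets the roof is 4 mm higher than in the track, so the lugs rise into them when let go anywhere from 74 to 86 degrees clockwise of the notches; a solid stop ends the turn at 86 degrees.
- lid: Loose lid, 0.14 to 0.28 kg, 62 mm tall, standing upright on the table. Origin: centre of its underside; z up. Light-wood plug of 92 mm diameter, 28 mm high, bevelled below; brass lugs on both sides, on its +x and -x axes, reaching 56 mm from the axis, 24 degrees wide, 8 to 14 mm above the underside. A half turn gives the same lid.
- lid_grip (a point): Grasp point on the lid's dark-wood bar handle, on the axis 50 mm above the underside. The bar lies along the lid's x (in line with the lugs): 80 mm long, 16 mm wide, from 28 to 62 mm above the underside; grasp its two long sides from above.
- sprung_disc (a joint): Travel (m, down) of the sprung disc in the canister that carries the lid, 6.5 N at 0, 13 N at the 0.018 end. Lid set in the notches: 0, lid underside 93 mm above the canister's origin. To turn: over 0.012 (underside below 81 mm; 0.014 to 0.016 is comfortable). Locked and let go: 0.008 (underside at 85 mm).
- wine_glass_1: Bystander: wine glass, 86 mm diameter, 215 mm tall, with some red wine, standing at the back. Origin: centre of its foot.
- tasting_glass_0: Bystander: small tasting glass, 65 mm diameter, 155 mm tall, at the back right. Origin: centre of its foot.
- waiters_friend: Bystander: folding corkscrew, 114 mm long, 30 mm wide, 16 mm high, lying at the right edge. Origin: centre of its underside.

How it is judged (in metres and radians):
On the way, in this order (a step that is already met when the one before it is completed fails the run):
1. the lid is set into the mouth, its lugs in the notches (horizontal distance between lid and canister below 0.006 m and z of lid in the frame of canister below 0.096 m and angle between the x axis of lid and the x axis of canister, either way round below 0.2 rad), for 0.1 s.
2. the lid is pushed down and turned under the rim (z of lid in the frame of canister below 0.0825 m and angle between the x axis of lid and the x axis of canister, either way round above 0.6 rad), for 0.05 s.
At the end, for the whole second after the job is handed in: The lid is locked in the canister: its bar at least 70 degrees round from the notches, lugs sprung up into the pockets (underside 83 to 87.5 mm above the canister's origin), within 6 mm of the axis, level within 0.08 rad, and at rest (horizontal distance between lid and canister below 0.006 m and z of lid in the frame of canister between 0.083 and 0.0875 m and angle between the x axis of lid and the x axis of canister, either way round above 1.22 rad and angle between lid's own z axis and vertical below 0.08 rad and linear speed of lid below 0.02 m/s); the robot touches nothing.
It fails at once if the wine glass was shifted by more than 30 mm (distance of wine_glass_1 from where it was at the start of the episode above 0.03 m).
It fails at once if the tasting glass was shifted by more than 30 mm (distance of tasting_glass_0 from where it was at the start of the episode above 0.03 m).
It fails at once if the folding corkscrew was shifted by more than 30 mm (distance of waiters_friend from where it was at the start of the episode above 0.03 m).
It also fails if it takes over 51 s, if anything falls off the work surface, if the arm or the gripper's body presses on something with over 40 N, if the wrist force passes 120 N, or if a joint passes its speed limit or range.

ROBOT

A 6-joint arm with a two-finger parallel gripper is mounted at the origin on the work surface; the furniture and walls round the work are solid. World frame = base frame: x ahead of the robot, y to its left, z up, the work surface at z = 0. Lengths are in mm, angles in rad, forces in N, time in s.
With the tool pointing down it reaches from about 300 to 775 mm from the base axis. Payload 14.6 kg.
Tool frame: the origin (TCP) lies at the centre of the arm's flange, where the gripper is bolted on; the fingertips stand 173 mm ahead of it and the grasp point (between the pads) lies 155 mm ahead of it; z points along the fingers, y is the line along which they close (so a half turn about z gives the same grasp; the last joint's range is limited). The gripper opens to 85 mm and grips with 20 to 120 N. Pads are 22 mm wide; open, the fingers measure 114 mm over their backs; the gripper's body (76 mm by 85 mm) begins 54 mm behind the grasp point. The pads swing forward as they close: fully open they stand 13 mm farther back than shut.
Start: joints at [1.247, 0.3, 1.521, -0, 1.321, -0.067], TCP at [139.691, 531.956, 404.681] pointing down, gripper open.
Joint ranges: [-3.03, 3.03], [-0.79, 2.21], [0.23, 2.52], [-1.04, 4.18], [0, 3.07], [-2.55, 2.55]. Speed limits (rad/s): [2.22, 2.22, 2.57, 3.14, 3.14, 3.14].

INTERFACE

Orientations are given as a unit quaternion [w, x, y, z].
In Python, from rig import bot, eyes gives the robot as it stands. Calls block until the motion is done:
- bot.move_to(position, orientation): joint-space move of the TCP to a pose.
- bot.servo_line(position, attitude=None, speed=150, until_force=None): straight line of the TCP; attitude=None keeps the orientation; speed is the mean speed in mm/s. With until_force (N) it stops when the force on the tool has changed by that much, and returns True; else False.
- bot.move_joints(angles): joint-space move.
- bot.move_gripper(opening, grip_force=None): finger opening in mm; grip_force is the grip in N (None keeps the last); returns when the fingers have stopped.
- bot.dwell(seconds).
- bot.ik(position, orientation): joint angles nearest the present ones, or None.
- eyes.read_camera(name): name is "side" or "top" or "wrist"; returns a dict with "image" (400x640x3 uint8, blue, green, red), "depth" (400x640 float32, mm along the optical axis (not along the pixel's ray), 0 where there is no reading), "fovy" (degrees; the focal length in pixels is half the picture's height over the tangent of half this angle, whatever the lens; pixels are square), "cx", "cy" (the principal point, pixels), "eye" and "attitude" of the camera in the world; the wrist camera has in their place "mount" (4x4, takes a point from camera to tool coordinates, whose origin is the TCP and whose axes are the flange's). Camera axes: x right, y down, z forward; pixel columns grow to the right and rows downward; lengths in mm; the calibration is good to about 2 mm. A picture is of the moment at which its call begins: read the wrist's pose just before it.
A pose or a line that the arm cannot do raises bot.MotionError and nothing moves.
- bot.finish_job(): hands the job in; it is judged then, once.
Trained networks look in the newest picture that a camera, given by its name, has taken for a name from the list of things; names that differ only in an ending like _2 or _b are one class to them, and where a whole thing is asked for, a point or a joint stands for the part that bears it (a point fixed in the world has none). Each returns a list of dicts, best first, with "p" (0 to 1); they miss things now and then, are a little off and sometimes report something else, mostly with a low value. They report only what shows in the picture. A call takes as long as a camera call.
- eyes.look_for(camera, target): "pixel" ([row, column] in pixels, amid what is visible of it).
- eyes.trace(camera, target): "pixels" (400x640 bool, what is visible of it) and "pixel" ([row, column] in pixels, amid what is visible of it).
Readings, each from a call of its own:
- bot.read_clock(): time.
- bot.read_joint_positions(): joint angles.
- bot.read_qvel(): joint speeds.
- bot.read_effort(): joint torques, N m.
- bot.read_ee_pos(): TCP position.
- bot.read_tool_rot(): TCP orientation.
- bot.read_ft_force(): force on the tool from outside, world axes, zero at the start.
- bot.read_moment(): the same for the moment, N m.
- bot.read_grip_width(): finger opening in mm.
- bot.read_grip_force(): force on a finger pad.
Only numpy, scipy, OpenCV 4.12 (cv2) and the standard library are available. Lean on these libraries where they do the work, as an engineer would, in place of code of your own. Each camera call takes 0.05 s, during which the arm holds its last target. There are 200 camera calls.

## Working session

There is one attempt and no reset: what is moved stays moved. The work goes in short steps, each a Python script; the robot and the scene stay as the last script left them, time stands still between calls to the robot, and variables do not carry over. Pictures are saved under pics/ and viewed, at most 10 in all, crops included, and the job is handed in when it is done.

```bash
mkdir -p pics; ls
cat > h.py <<'E'
import numpy as np, cv2
from scipy.spatial.transform import Rotation as R
from rig import bot, eyes
def rot(q): return R.from_quat(np.roll(q,-1)).as_matrix()
def cam(name):
    p=np.array(bot.read_ee_pos()); q=np.array(bot.read_tool_rot())
    d=eyes.read_camera(name)
    if name=="wrist":
        T=np.eye(4);T[:3,:3]=rot(q);T[:3,3]=p
        d["T"]=T@np.array(d["mount"])
    else:
        T=np.eye(4);a=np.array(d["attitude"]);T[:3,:3]=a if a.shape==(3,3) else rot(a);T[:3,3]=d["eye"];d["T"]=T
    d["f"]=200/np.tan(np.radians(d["fovy"])/2)
    return d
def ray(d,r,c):
    v=np.array([(c-d["cx"])/d["f"],(r-d["cy"])/d["f"],1]); return d["T"][:3,3],d["T"][:3,:3]@v
def at_depth(d,r,c):
    o,v=ray(d,r,c); z=d["depth"][int(round(r)),int(round(c))]; return o+z*v
def at_z(d,r,c,z):
    o,v=ray(d,r,c); return o+(z-o[2])/v[2]*v
def cloud(d,mask=None):
    m=d["depth"]>0
    if mask is not None: m&=mask
    r,c=np.nonzero(m);z=d["depth"][r,c]
    v=np.stack([(c-d["cx"])/d["f"],(r-d["cy"])/d["f"],np.ones(len(r))],1)*z[:,None]
    return v@d["T"][:3,:3].T+d["T"][:3,3],r,c
def down(a): # tool down, tool x axis at angle a in world
    q=(R.from_euler('z',a)*R.from_euler('x',np.pi)).as_quat(); return np.roll(q,1)
E
cat > s1.py <<'E'
from h import *
print(bot.read_clock(),bot.read_tool_rot())
for n in ["top","side","wrist"]:
    d=cam(n); cv2.imwrite(f"pics/{n}0.png",d["image"]); print(n,d["fovy"],d["cx"],d["cy"],d["T"].round(3).tolist())
    for t in ["canister","rim","notch","lock","lid","lid_grip","wine_glass_1","tasting_glass_0","waiters_friend"]:
        try:
            for k in eyes.look_for(n,t)[:3]:
                r,c=k["pixel"]; print(t,np.round(k["p"],2),np.round(k["pixel"]),at_depth(d,r,c).round(0))
        except Exception as e: print(t,e)
E
python3 s1.py
```

```text
pics
rig.py
0.0 [-1.23621108e-04  1.28045088e-01  9.91768172e-01 -5.77732283e-04]
top 49.186196411857075 313.7087738224405 200.14498099274763 [[-0.01, -0.996, 0.093, 541.304], [-0.999, 0.007, -0.033, -73.422], [0.033, -0.094, -0.995, 965.024], [0.0, 0.0, 0.0, 1.0]]
canister 0.85 [239. 193.] [548. 136.  93.]
rim 0.62 [237. 193.] [552. 136.  92.]
notch 0.72 [236. 195.] [554. 133.  92.]
lock 0.65 [235. 191.] [555. 139.  93.]
lid 0.66 [230. 337.] [ 563. -151.   62.]
lid_grip 0.69 [232. 336.] [ 559. -150.   63.]
wine_glass_1 0.73 [134. 217.] [748.  83. 133.]
tasting_glass_0 0.68 [168. 429.] [ 679. -323.  144.]
waiters_friend 0.77 [271. 412.] [ 474. -320.    7.]
waiters_friend 0.37 [238. 190.] [549. 142.  93.]
side 45.55996630790215 325.0463405046041 209.4762998640474 [[1.0, 0.017, -0.02, 632.847], [0.026, -0.549, 0.835, -901.06], [0.004, -0.836, -0.549, 626.109], [0.0, 0.0, 0.0, 1.0]]
canister 0.89 [174. 304.] [559.  73.  84.]
canister 0.63 [153. 389.] [749.  42. 157.]
rim 0.88 [173. 302.] [555.  74.  86.]
notch 0.62 [171. 303.] [558.  70.  93.]
lock 0.81 [172. 304.] [561.  73.  90.]
lid_grip 0.8 [257. 299.] [ 564. -169.   31.]
wine_glass_1 0.6 [151. 384.] [738.  44. 161.]
tasting_glass_0 0.64 [297. 371.] [ 690. -377.  127.]
tasting_glass_0 0.26 [260. 300.] [ 566. -171.   26.]
waiters_friend 0.65 [324. 240.] [ 474. -330.   13.]
wrist 69.1620052328992 314.2451144679617 202.45378320636672 [[0.254, 0.927, 0.274, 69.284], [0.967, -0.244, -0.073, 550.327], [-0.0, 0.284, -0.959, 374.952], [0.0, 0.0, 0.0, 1.0]]
```

View pics/top0.png

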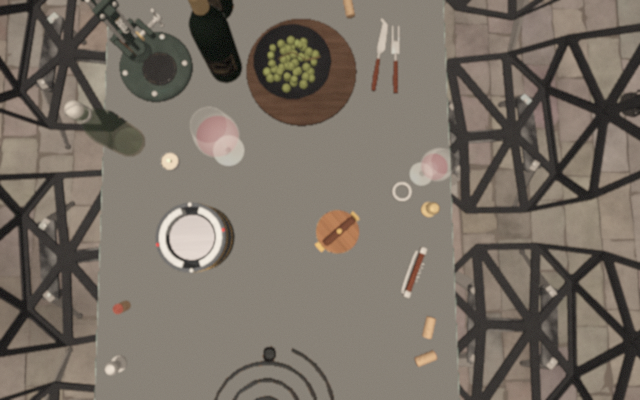

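View pics/side0.png

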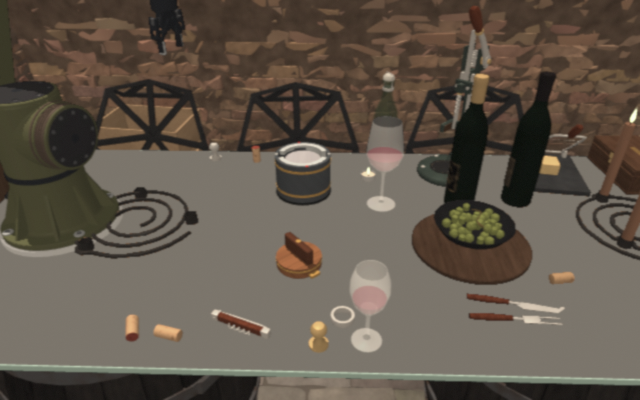

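The top view shows the canister at about (237,192), its notches near rows 207 and 265, and its red dots at (245,157) and (230,223). The lid is at (231,337) with its bar running from (247,320) to (215,356), well away from the glasses. Next I'll take two close wrist views of each.

```bash
cat > s2.py <<'E'
from h import *
def go(n,x,y,a,ts):
    bot.move_to([x,y,430],down(a)); d=cam("wrist"); cv2.imwrite(f"pics/{n}.png",d["image"]); np.save(n,d,allow_pickle=True)
    print(n,bot.read_clock(),np.round(bot.read_joint_positions(),2))
    for t in ts:
        for k in eyes.trace("wrist",t)[:2]:
            P,_,_=cloud(d,k["pixels"]); print(t,round(float(k["p"]),2),np.round(k["pixel"]),k["pixels"].sum(), np.percentile(P,[5,50,95],axis=0).round(0).tolist() if len(P) else 0)
            np.save(f"{n}_{t}",k["pixels"]) if k["p"]>.5 else 0
C=["canister"]; L=["lid"]
go("c1",552,165,np.pi,C); go("c2",552,105,np.pi,C)
go("l1",560,-120,2.44,L); go("l2",560,-180,2.44,L)
E
python3 s2.py
python3 -c "
import cv2,numpy as np
a=[cv2.imread('pics/'+n+'.png') for n in ('c1','c2','l1','l2')]
o=np.vstack([np.hstack([i[:,60:580] for i in a[:2]]),np.hstack([i[:,60:580] for i in a[2:]])])
cv2.imwrite('pics/m.png',cv2.resize(o,(780,600)))"
```

```text
c1 3.5417 [ 0.23  0.34  1.41  0.    1.39 -1.34]
canister 0.84 [184. 288.] 13310 [[495.0, 83.0, 13.0], [550.0, 138.0, 95.0], [611.0, 194.0, 107.0]]
canister 0.57 [180.  75.] 4889 [[523.0, -185.0, 15.0], [557.0, -140.0, 30.0], [597.0, -110.0, 63.0]]
c2 3.9917 [ 0.12  0.31  1.45  0.    1.38 -1.45]
canister 0.94 [187. 347.] 13131 [[495.0, 85.0, 13.0], [550.0, 141.0, 95.0], [611.0, 196.0, 107.0]]
l1 4.9917 [-0.27  0.33  1.42  0.    1.39 -1.14]
lid 0.86 [190. 294.] 3963 [[524.0, -190.0, 24.0], [558.0, -150.0, 29.0], [598.0, -114.0, 64.0]]
l2 5.4417 [-0.37  0.37  1.37  0.    1.4  -1.24]
lid 0.79 [161. 330.] 4194 [[524.0, -192.0, 25.0], [559.0, -153.0, 29.0], [599.0, -117.0, 63.0]]
```

View pics/m.png

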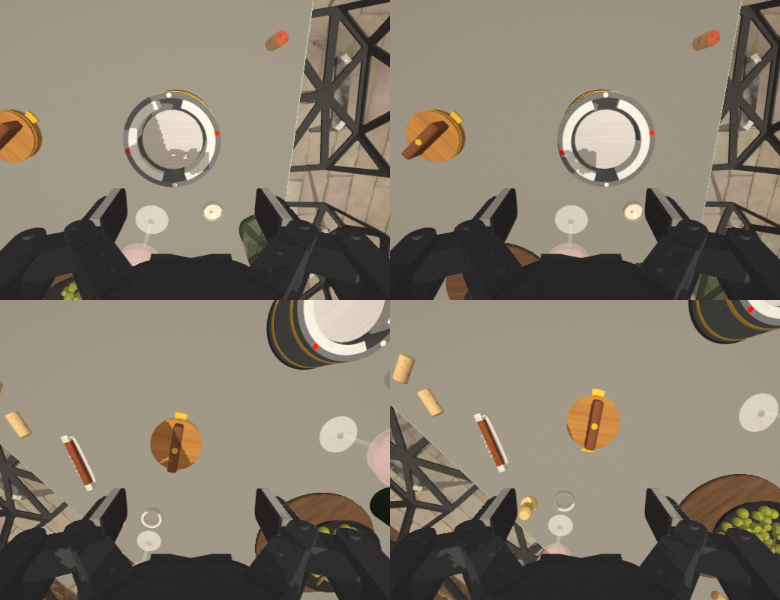

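The montage shows both white and both red dots on the rim in c1 and c2. It also shows the lid's bar and brass lugs in l1 and l2. I'll triangulate the dots and fit the bar.

```bash
cat > s3.py <<'E'
from h import *
D={n:np.load(n+".npy",allow_pickle=True).item() for n in("c1","c2","l1","l2")}
def blob(d,r,c,kind,w=6):
    r,c=int(r),int(c); I=d["image"][r-w:r+w+1,c-w:c+w+1].astype(float)
    s=I[...,2]-I[...,1] if kind=="red" else I.min(2)
    s=np.clip(s-(np.median(s)+.5*(s.max()-np.median(s))),0,None)
    y,x=np.mgrid[-w:w+1,-w:w+1]; return r+(s*y).sum()/s.sum(),c+(s*x).sum()/s.sum()
def tri(rs):
    A=0;b=0
    for o,v in rs:
        v=v/np.linalg.norm(v);M=np.eye(3)-np.outer(v,v);A=A+M;b=b+M@o
    return np.linalg.solve(A,b)
pts={"w1":((127,285),(124,348)),"w2":((247,293),(247,348)),"r1":((177,349),(177,409)),"r2":((203,229),(203,289))}
X={}
for k,(p,q) in pts.items():
    kind="red" if k[0]=="r" else "w"
    a=blob(D["c1"],*p,kind);b=blob(D["c2"],*q,kind)
    X[k]=tri([ray(D["c1"],*a),ray(D["c2"],*b)])
    print(k,np.round(a,1),np.round(b,1),X[k].round(1),at_z(D["c1"],*a,105).round(1),at_z(D["c2"],*b,105).round(1),at_depth(D["c1"],*a).round(0))
for i in "wr":
    v=X[i+"2"]-X[i+"1"];print(i,"mid",((X[i+"1"]+X[i+"2"])/2).round(1),"len",np.linalg.norm(v[:2]).round(1),"ang",np.degrees(np.arctan2(v[1],v[0])).round(2))
for n in("c1","c2"):
    P,_,_=cloud(D[n]); m=(abs(P[:,2]-105)<4)&(np.hypot(P[:,0]-553,P[:,1]-138)<80);Q=P[m]
    r=np.hypot(*(Q[:,:2]-[553,138]).T);Q=Q[r>50]
    A=np.c_[2*Q[:,:2],np.ones(len(Q))]; o=cv2.minEnclosingCircle(Q[:,:2].astype(np.float32)); print(n,"ring z",np.median(Q[:,2]).round(1),"enclosing",np.round(o[0],1),round(o[1],1))
for n in("l1","l2"):
    P,r,c=cloud(D[n]); near=np.hypot(P[:,0]-560,P[:,1]+151)<65
    Q=P[near&(P[:,2]>56)&(P[:,2]<70)]
    box=cv2.minAreaRect(Q[:,:2].astype(np.float32)); u,s,vt=np.linalg.svd(Q[:,:2]-Q[:,:2].mean(0),full_matrices=False)
    print(n,"bar",np.round(box[0],1),np.round(box[1],1),round(box[2],1),"z",np.median(Q[:,2]).round(1),"pca",np.degrees(np.arctan2(vt[0,1],vt[0,0])).round(2),"mean",Q.mean(0).round(1))
    Q=P[near&(abs(P[:,2]-28)<3)]; print("  plug",np.round(cv2.minEnclosingCircle(Q[:,:2].astype(np.float32))[0],1),np.median(Q[:,2]).round(1))
    hsv=cv2.cvtColor(D[n]["image"],cv2.COLOR_BGR2HSV)[r,c]
    Y=(near)&(hsv[:,0]>19)&(hsv[:,0]<32)&(hsv[:,1]>150)&(hsv[:,2]>110)
    im=np.zeros((400,640),np.uint8);im[r[Y],c[Y]]=1
    N,lab,st,ce=cv2.connectedComponentsWithStats(im)
    for i in range(1,N):
        if st[i,4]>8: print("  brass",st[i,4],ce[i][::-1].round(1),at_depth(D[n],*ce[i][::-1]).round(1))
E
python3 s3.py
```

```text
w1 [126.4 284.6] [126.1 347.3] [488.1 136.7 108.1] [488.2 136.4 105. ] [488.3 137.1 105. ] [488. 137. 107.]
w2 [246.3 294.8] [245.8 348.3] [621.5 143.4  95.4] [617.1 144.1 105. ] [617.  142.2 105. ] [617. 144. 106.]
r1 [177.  349.2] [176.6 409. ] [538.3 201.5 107.7] [538.9 201.8 105. ] [538.9 202.4 105. ] [538. 201. 108.]
r2 [202.1 229.8] [201.3 288. ] [565.   76.8 107.2] [566.   76.1 105. ] [565.3  76.6 105. ] [566.  76. 106.]
w mid [554.8 140.1 101.7] len 133.6 ang 2.86
r mid [551.7 139.1 107.5] len 127.6 ang -77.92
c1 ring z 106.1 enclosing [552.2 139.3] 68.1
c2 ring z 106.1 enclosing [552.4 139.4] 68.2
l1 bar [ 561.8 -154.2] [16.  78.9] 40.3 z 62.8 pca -49.75 mean [ 560.8 -152.8   62.6]
  plug [ 562.2 -154.5] 29.1
  brass 136 [154.4 301.1] [ 529.9 -116.2   15.7]
  brass 39 [200.8 292.8] [ 562.4 -154.8   63.8]
l2 bar [ 562.3 -154.7] [16.2 80. ] 40.3 z 62.7 pca -49.85 mean [ 560.8 -153.6   62.5]
  plug [ 562.3 -154.7] 29.1
  brass 130 [123.2 337.3] [ 529.6 -116.    15.1]
  brass 55 [168.4 332.2] [ 562.1 -154.7   64.1]
  brass 49 [199.7 321.6] [ 594.6 -196.5   16. ]
```

Measured values agree with the text:

| Item | Measurement |
|---|---|
| Rim centre | (552.3, 139.4), top about 106 high, notch axis about 2.3° |
| Red dots | 127.6 mm apart (text: 128) |
| Lid centre | (562.2, -154.6), bar top about 63 high, bar angle -49.8° |

Next is the grasp, then a carry to above the mouth and another look.

```bash
cat > s4.py <<'E'
from h import *
a=np.radians(180-49.8)
bot.move_to([562.2,-154.6,290],down(a)); bot.move_gripper(60)
bot.servo_line([562.2,-154.6,207],speed=120)
bot.move_gripper(0,grip_force=90)
print(bot.read_grip_width(),bot.read_grip_force(),bot.read_clock(),bot.read_ft_force())
bot.servo_line([562.2,-154.6,375],speed=200)
bot.move_to([552.3,139.4,375],down(np.radians(182.3)))
print(bot.read_grip_width(),bot.read_clock(),bot.read_ft_force(),np.round(bot.read_joint_positions(),2),bot.read_ee_pos())
d=cam("wrist"); np.save("g1",d,allow_pickle=True); cv2.imwrite("pics/g1.png",d["image"])
E
python3 s4.py
```

```text
14.645629771665083 88.70846629142761 7.8083 [-1.38062987  1.31888816  6.40003735]
14.488491482791472 9.9333 [-0.14952508  0.15614836 -2.28242877] [ 0.18  0.37  1.5  -0.    1.27 -1.43] [552.60967061 138.40871611 374.79052918]
```

View pics/g1.png

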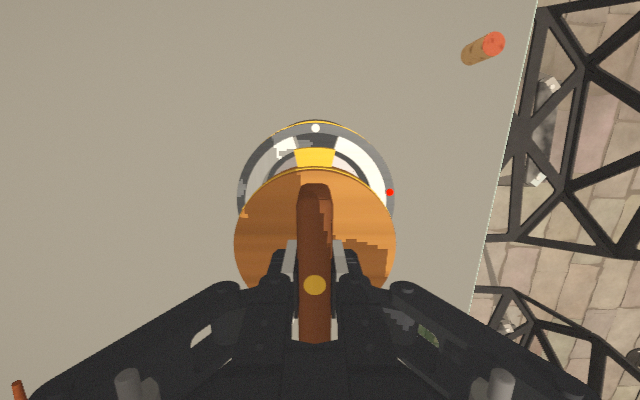

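The lid is held level, with its brass button at (285,315) and the near lug at (157,315). The white dot at (128,316) is in line with the lug. I'll compare the lid's pose in the hand with the mouth, using the same camera.

```bash
cat > s5.py <<'E'
from h import *
d=np.load("g1.npy",allow_pickle=True).item()
print(bot.read_ee_pos(),bot.read_tool_rot())
b=at_depth(d,285,315);print("button",b.round(1))
P,r,c=cloud(d)
m=(abs(P[:,2]-b[2])<2.5)&(np.hypot(*(P[:,:2]-b[:2]).T)<45)&(r<230);Q=P[m]
box=cv2.minAreaRect(Q[:,:2].astype(np.float32));x0=Q[:,0].min();print("bar end x",np.percentile(Q[:,0],1),"n",m.sum(),box)
for lo,hi in((x0+3,x0+12),(x0+18,x0+26)):
    q=Q[(Q[:,0]>lo)&(Q[:,0]<hi)];print("bar mid y",(q[:,1].min()+q[:,1].max())/2,q[:,1].min(),q[:,1].max())
z=b[2]-36
m=(abs(P[:,2]-z)<3)&(np.hypot(*(P[:,:2]-b[:2]).T)<52);Q=P[m]
from scipy.optimize import least_squares
ang=np.arctan2(*(Q[:,:2]-b[:2]).T[::-1]);rr=np.hypot(*(Q[:,:2]-b[:2]).T)
E=[];
for k in np.arange(-np.pi,np.pi,.05):
    s=(ang>=k)&(ang<k+.05)
    if s.sum()>3 and rr[s].max()>42: E.append(Q[s][rr[s].argmax(),:2])
E=np.array(E);s=least_squares(lambda p:np.hypot(*(E-p).T)-46,b[:2],loss="soft_l1");print("plug",s.x,len(E),np.abs(s.fun).mean())
h=cv2.cvtColor(d["image"],cv2.COLOR_BGR2HSV)
M=np.zeros((400,640),bool);M[147:167,290:340]=True;M&=(h[...,0]>18)&(h[...,0]<32)&(h[...,1]>130)
L,_,_=cloud(d,M);print("lug",L.mean(0).round(1),len(L))
w=at_z(d,128,315.8,106);print("white dot",w.round(1))
E
python3 s5.py
```

```text
[552.65895199 138.19449685 374.87081792] [-7.43097913e-05 -1.87783827e-02  9.99823661e-01 -1.21319361e-04]
button [552.5 138.7 230.3]
bar end x 512.7658287617527 n 1020 ((519.0894165039062, 137.17381286621094), (14.050034523010254, 15.074841499328613), 2.8557491302490234)
bar mid y 137.28550822165124 129.7811792249741 144.78983721832842Traceback (most recent call last):
  File "s5.py", line 9, in <module>
    q=Q[(Q[:,0]>lo)&(Q[:,0]<hi)];print("bar mid y",(q[:,1].min()+q[:,1].max())/2,q[:,1].min(),q[:,1].max())
                                                    ~~~~~~~~~~^^
    return umr_minimum(a, axis, None, out, keepdims, initial, where)
ValueError: zero-size array to reduction operation minimum which has no identity
```

```bash
cat > s6.py <<'E'
from h import *
def st(n): print(n,bot.read_clock(),np.round(bot.read_ee_pos(),1),np.round(bot.read_ft_force(),1),np.round(bot.read_moment(),2),round(bot.read_grip_width(),1))
x,y=552.1,140.2
bot.servo_line([x,y,325],speed=80); st("above")
f=bot.servo_line([x,y,301.5],speed=25,until_force=14); print(f); bot.dwell(.3); st("set")
E
python3 s6.py
```

```text
above 10.7583 [552.2 140.2 325.4] [-0.9  0.5 -2.7] [0.02 0.04 0.  ] 14.7
False
set 12.15 [552.1 140.2 301.6] [-0.3 -0.1 -2. ] [0.06 0.08 0.  ] 14.5
```

```bash
cat > s7.py <<'E'
from h import *
def st(n): print(n,bot.read_clock(),np.round(bot.read_ee_pos(),1),np.round(bot.read_ft_force(),1),np.round(bot.read_moment(),2),round(bot.read_grip_width(),1))
x,y=552.3,139.2
bot.servo_line([x,y,301.5],speed=20); st("c")
for z in (299,297,295,292,289): bot.servo_line([x,y,z],speed=15); bot.dwell(.1); st(z)
d=cam("wrist"); cv2.imwrite("pics/p.png",d["image"]); s=cam("side"); cv2.imwrite("pics/ps.png",cv2.resize(s["image"][120:220,250:380],None,fx=4,fy=4))
np.save("p",d,allow_pickle=True)
E
python3 s7.py; python3 -c "
import cv2,numpy as np
a=cv2.imread('pics/p.png')[:300,150:500];b=cv2.imread('pics/ps.png')[:300,:440];cv2.imwrite('pics/pp.png',np.hstack([a,b]))"
```

```text
c 12.4 [552.3 139.1 301.5] [-0.5 -0.7 -1.8] [ 0.09 -0.03 -0.02] 14.7
299 12.8167 [552.4 139.2 299.4] [-1.6 -1.4  4.1] [-0.08  0.13  0.06] 14.5
297 13.2 [552.4 139.2 297.2] [ 0.3 -0.2  4.8] [-0.12  0.03 -0.03] 14.2
295 13.5833 [552.4 139.2 295.2] [-0.2 -1.3  5.9] [-0.09  0.01  0.04] 14.2
292 14.0333 [552.4 139.2 292.3] [0.1 0.7 6.2] [-0.08  0.08  0.05] 14.5
289 14.4833 [552.4 139.2 289.4] [-1.4 -0.8  7.5] [-0.18  0.18 -0.04] 14.7
```

View pics/pp.png

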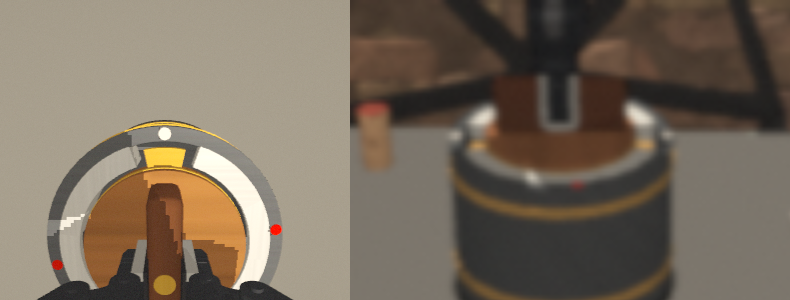

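The lug sits inside the notch and the disc is being pushed down as expected (spring about 10 N). I'll press to about 15 mm of travel and turn clockwise.

```bash
cat > s8.py <<'E'
from h import *
def st(n): print(n,round(bot.read_clock(),2),np.round(bot.read_ee_pos(),1),np.round(bot.read_ft_force(),1),np.round(bot.read_moment(),2),round(bot.read_grip_width(),1),round(bot.read_joint_positions()[5],3))
bot.servo_line([552.3,139.2,285.2],speed=15); bot.dwell(.2); st("low")
for t in (10,20,35,50,65,75,81):
    bot.move_to([552.3,139.2,285.2],down(np.radians(182.3-t))); st(t)
    if abs(bot.read_moment()[2])>1.5: print("blocked?");break
d=cam("wrist"); cv2.imwrite("pics/t.png",d["image"]); print(bot.read_tool_rot())
E
python3 s8.py
```

```text
low 15.18 [552.4 139.2 285.7] [-2.  -1.1  8.8] [-0.18  0.26  0.01] 14.5 -1.428
10 15.47 [552.5 139.3 285.9] [-0.1  0.3  9. ] [-0.1  0.1 -0.2] 14.5 -1.253
20 15.77 [552.5 139.3 285.9] [-0.6 -0.6  9.2] [-0.03  0.04 -0.25] 14.5 -1.078
35 16.12 [552.5 139.3 285.9] [0.  0.  9.3] [ 0.    0.03 -0.19] 14.8 -0.817
50 16.48 [552.5 139.3 285.9] [0.4 0.  8.4] [-0.07  0.05 -0.19] 14.6 -0.555
65 16.84 [552.5 139.3 285.9] [-0.3  0.1  9.7] [ 0.02  0.07 -0.22] 14.3 -0.293
75 17.13 [552.5 139.2 285.9] [-0.3 -0.1  8.5] [-0.01  0.04 -0.13] 14.5 -0.118
81 17.38 [552.5 139.3 285.9] [-0.2  0.1  8.9] [-0.02  0.05 -0.18] 14.6 -0.014
[4.21418261e-04 6.34220329e-01 7.73152013e-01 6.01323452e-04]
```

View pics/t.png

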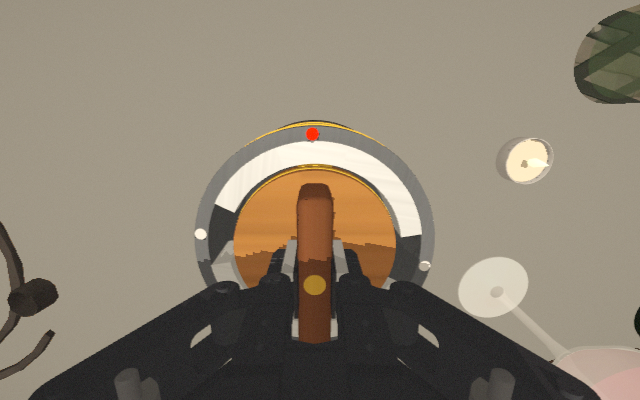

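The bar points at the red dot (134,312) and the lugs are hidden under the ring. I'll let it rise, release and check.

```bash
cat > s9.py <<'E'
from h import *
bot.servo_line([552.3,139.2,292],speed=20,until_force=15); print(bot.read_ee_pos(),bot.read_ft_force())
bot.move_gripper(45); bot.dwell(.3)
bot.servo_line([552.3,139.2,400],speed=120); bot.dwell(.3)
print(bot.read_clock(),bot.read_ft_force())
d=cam("wrist"); cv2.imwrite("pics/e.png",d["image"])
P,r,c=cloud(d); n=np.hypot(P[:,0]-552.3,P[:,1]-139.3)<70
Q=P[n&(P[:,2]>135)&(P[:,2]<165)]; print("bar top z",np.median(Q[:,2]),cv2.minAreaRect(Q[:,:2].astype(np.float32)))
Q=P[n&(abs(P[:,2]-106)<3)];print("ring z",np.median(Q[:,2]))
Q=P[n&(abs(P[:,2]-114)<4)&(np.hypot(P[:,0]-552.3,P[:,1]-139.3)<44)];print("plug z",np.median(Q[:,2]),np.linalg.lstsq(np.c_[Q[:,:2]-Q[:,:2].mean(0),np.ones(len(Q))],Q[:,2],rcond=None)[0])
E
python3 s9.py
```

```text
[552.47381734 139.25160703 292.3636193 ] [ 2.61738904 -0.41751351  6.10517111]
19.975 [ 0.41205939 -0.43486427 -0.00246261]
bar top z 147.75508451690482 ((552.3178100585938, 139.85519409179688), (15.426535606384277, 78.63800048828125), 10.769760131835938)
ring z 106.11110411352911
plug z 114.12082362626506 [ 1.27212869e-03 -1.14696902e-03  1.14114289e+02]
```

View pics/e.png

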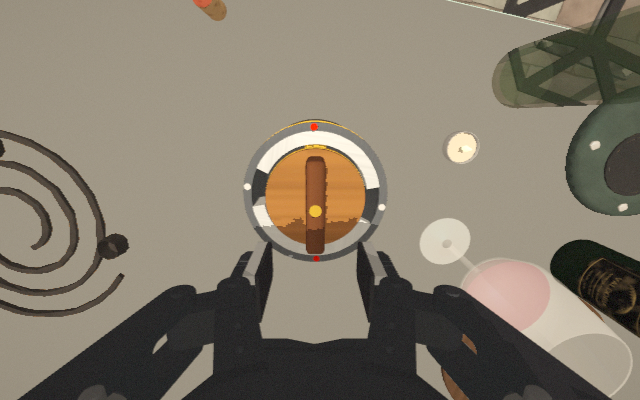

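The bar runs from red dot (127,314) to red dot (258,316). The underside is at about 85 mm, the lid is level and turned about 81°, and the gripper is clear.

```bash
python3 -c "
from rig import bot
print(bot.finish_job())"
```

```text
the job is handed in; nothing more can be done
None
```

The canister is closed and the job is handed in at about 20 s of the 51 s allowed: the lid measured about 81° round with its underside at about 85 mm, level, bar at the red dots, gripper clear; the arm never went near the glasses or corkscrew, and the hand-in call returned no verdict.

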